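# Press the label holder home on the parts bin

## Robot

A 6-joint arm with a two-finger parallel gripper is mounted at the origin on the work surface. World frame = base frame: x ahead of the robot, y to its left, z up, the work surface at z = 0. Lengths are in m, angles in degrees, forces in N, time in s.
With the tool pointing down it reaches from about 0.35 to 0.725 m from the base axis. Payload 4.3 kg.
Tool frame: the origin (TCP) lies between the finger pads, 19 mm behind the fingertips; this is the grasp point; z points along the fingers, y is the line along which they close (so a half turn about z gives the same grasp; the last joint's range is limited). The gripper opens to 85 mm and grips with 20 to 120 N. Pads are 22 mm wide; open, the fingers measure 114 mm over their backs; the gripper's body (76 mm by 85 mm) begins 54 mm behind the grasp point. The pads swing forward as they close: fully open they stand 13 mm farther back than shut.
Start: joints at [63.638, 21.618, 4.641, 73.018, 0, 83.68], TCP at [0.197, 0.54, 0.25] pointing down, gripper open.
Joint ranges: [-156.06, 156.06], [-48.1, 94.91], [-58.44, 69.94], [-101.28, 121.22], [-78.64, 73.56], [-180, 180]. Speed limits (degrees/s): [147.25, 147.25, 180, 180, 180, 180].

## Interface

Orientations are given as a 3x3 rotation matrix whose columns are the frame's x, y, z axes.
In Python, from station import state, optics, workorder gives the robot as it stands.
- The arm moves only by the shell command python3 -m creep [OPENING] [FORCE], which reads ROWS from standard input. ROWS is a JSON object whose key "plan" holds a list of rows, 1 to 8 of them, each of 6 numbers: dx, dy, dz in a scale on which 1.0 is 1 m, then a rotation vector rx, ry, rz in fractions of the full range, 1 being 360 degrees; each row is the pose to reach, as a shift and turn from the pose commanded when the command began, along the tool's axes at that moment; what a row does not reach only later rows make up. A row lasts 1/8 s, in which the tool goes at most 0.0625 m and 10.7 degrees, less where a joint would pass 70% of its speed; a pose out of reach is approached as far as the arm can. OPENING is the finger opening in m, set as the command begins (- or left out keeps the last). The fingers move at their own pace and stop on an object; FORCE is the grip in N (left out, the last holds). Time passes only in rows, so rows that do not move let the fingers close. It prints the time, the measured TCP pose, the force, the opening and the grip force at its end. Input that does not fit is refused with a message, and nothing moves.
- state(): the state, without advancing time (a new reading comes with each control period).
- optics.capture(name): name is "scene" or "top"; returns a dict with "pixels" (384x512x3 uint8, red, green, blue), "depth" (384x512 float32, m along the optical axis (not along the pixel's ray), 0 where there is no reading), "fx", "fy", "cx", "cy" (pixels), "k1" (the pictures are not rectified: a ray, as slopes to the right and down, at radius r is drawn at 1 + k1 r^2 times it, then the intrinsics apply), "world_to_cam" (4x4, takes a point from world to camera coordinates). Camera axes: x right, y down, z forward; pixel columns grow to the right and rows downward; lengths in m; the calibration is good to about 2 mm. A picture is of the moment at which its call begins.
- workorder.sign_off(): hands the job in; it is judged then, once.
The state is a dict: "time": time; "qpos": joint angles; "qvel": joint speeds; "joint_torque": joint torques, N m; "eef_pos": TCP position; "tool_rot": TCP orientation; "wrist_force": force on the tool from outside, world axes, zero at the start; "moment": the same for the moment, N m; "gripper_width": finger opening in m; "grip_force": force on a finger pad.
Only numpy, scipy, OpenCV 4.12 (cv2) and the standard library are available. Lean on these libraries where they do the work, as an engineer would, in place of code of your own. Each camera call takes 0.05 s, during which the arm holds its last target. There are 200 camera calls.

## Task

One of the three blue parts bins has no yellow label holder on its front rail. Take the spare holder out of its grey stand, push its tongue down behind that bin's metal lip, label in front, against the springy red strip until the holder is fully home with its flange down on the lip, and finish still holding it pressed there, because the spring lifts it again if you let go. Do not force it, and leave the other things on the bench where they are.

Things in the scene. Friction and masses are not known exactly. Their poses are not given: they have to be found in the camera images.
- holder: Loose yellow plastic label holder, 60 g, upright in the stand at first. Origin: tongue's mid plane, underside of the flange (seating plane). x to its back, -x to the label side, z up. Tongue 5 mm thick, 70 wide, z 0 to -40 mm, the last 7 mm only 3 mm thick. Flange x -22 to 2.5, z 0 to 4 mm. Label face in front: x -22 to -19 mm, down to z -32. Grip tab: see point grip.
- grip (a point): Point in the holder's grip tab (14 mm thick in x, 30 wide, orange ribs, from flange to 54 mm above the holder's origin), 8 mm in front of and 34 mm above the origin. Good TCP place, fingers closing across the 14 mm from above: the tips then clear flange and bin rim.
- foot (a point): Middle of the tongue's lower end, 40 mm below the holder's origin.
- stand: Grey slotted stand, fixed, 70 x 90 mm, 52 mm high. Origin under its slot, same axes as the waiting holder. The tongue hangs in a 7 mm wide slot, flange resting on the two walls; lift straight up at least 45 mm to clear it.
- bay_blank: Blue bin without label holder (100 mm wide in y, 83 high, white balls), fixed on the rack; the three bins stand in any order, 115 mm apart. Origin at its underside; x to its back, -x to the front, z up. Aluminium front lip 5 mm thick, top at z 75 mm. Channel behind it: x -64.5 (lip) to -55.5 mm (bin wall, 8 mm higher than the lip), 9 mm wide, 92 mm long.
- mouth (a point): Middle of the channel's mouth on the blank bin, level with the lip's top. Bin axes. With the holder fully home, the holder's origin and axes coincide with this point and these axes (within the play of 2 mm in x and about 10 mm in y).
- strip (a joint): Red spring strip in the blank bin's channel, 80 mm long, top 31 mm below the lip's top when free. Value: m pressed down: 0 free, 0.009 with the flange down on the lip, which stops it hard. It pushes up with 3 N when first touched, 8.5 N at home, and lifts the holder again when let go.
- bay_caps: Another blue bin, fixed, with copper-coloured cylinders and a yellow label holder already on it (its grip tab stands 129 mm above the bin's underside). Origin at its underside.
- bay_chips: Another blue bin, fixed, with black blocks and a yellow label holder already on it. Origin at its underside.
- rack: Low grey base plate, fixed, 170 x 370 x 12 mm, that carries the three bins. Origin at its underside.
- jar: Bystander: closed jar, 60 mm across, 85 mm high. Origin at its underside.
- spool: Bystander: blue empty reel, 60 mm across, 45 mm high, standing on end. Origin at its underside.
- board: Bystander: green circuit board with parts, 100 x 150 mm, 36 mm high. Origin at its underside.
- heatsink: Bystander: finned aluminium heat sink, 60 x 80 x 36 mm. Origin at its underside.
- driver: Bystander: screwdriver lying on the bench.
- dustbrush: Bystander: brush lying on the bench.
There are look-alikes about, which are no part of the job. There is more than one size of the holder; the one meant has the size given above.

How it is judged:
By the outcome, as a careful person would: the job done as asked, in the order asked, and still so for the second after the job is handed in, while the arm keeps its last pose, push and grip.
It also fails if it takes over 45 s, if anything falls off the work surface, if the arm or the gripper's body presses on something with over 40 N, if the wrist force passes 120 N, or if a joint passes its speed limit or range.

## Working session

There is one attempt and no reset: what is moved stays moved. The work goes in short steps, Python scripts to look and compute and a shell command to move; the robot and the scene stay as the last step left them, time stands still between calls to the robot, and variables do not carry over. Pictures are saved under pics/ and viewed, at most 10 in all, crops included, and the job is handed in when it is done.

```bash
ls; mkdir -p pics
cat > h.py <<'E'
import numpy as np, cv2
from station import state, optics, workorder
def cap(n):
    c=optics.capture(n); np.savez('/tmp/'+n+'.npz',**c); return c
def load(n): return dict(np.load('/tmp/'+n+'.npz'))
def ray(c,u,v):
    xd=(u-c['cx'])/c['fx']; yd=(v-c['cy'])/c['fy']; x,y=xd,yd
    for _ in range(20):
        f=1+c['k1']*(x*x+y*y); x,y=xd/f,yd/f
    return x,y
def pt(c,u,v,d):  # depth -> world
    x,y=ray(c,u,v); p=np.stack([x*d,y*d,d+0*x,1+0*x],-1)
    return (p@np.linalg.inv(c['world_to_cam']).T)[...,:3]
def plane(c,u,v,z):
    W=np.linalg.inv(c['world_to_cam']); x,y=ray(c,np.asarray(u,float),np.asarray(v,float))
    d=np.stack([x,y,1+0*x],-1)@W[:3,:3].T; o=W[:3,3]
    return o+d*((z-o[2])/d[...,2])[...,None]
def cloud(c):
    v,u=np.mgrid[:384,:512].astype(float); return pt(c,u,v,c['depth'])
def proj(c,p):
    q=c['world_to_cam']@np.append(p,1); x,y=q[:2]/q[2]; f=1+c['k1']*(x*x+y*y)
    return c['fx']*x*f+c['cx'],c['fy']*y*f+c['cy']
E
python3 - <<'E'
from h import *
for n in('scene','top'):
    c=cap(n); cv2.imwrite(f'pics/{n}0.png',cv2.resize(c['pixels'][...,::-1],(800,600)))
    W=np.linalg.inv(c['world_to_cam']); print(n,c['fx'],c['k1'],W.round(3).tolist())
s=state(); print(s)
E
```

```text
pics
scene 360.18059339878874 -0.013595250005587148 [[-0.387, 0.729, -0.565, 1.178], [0.922, 0.301, -0.243, 0.313], [-0.007, -0.615, -0.788, 1.07], [0.0, 0.0, 0.0, 1.0]]
top 418.3270388579797 0.052941888319488276 [[0.026, -0.982, 0.187, 0.248], [-0.999, -0.031, -0.026, 0.024], [0.031, -0.186, -0.982, 1.289], [0.0, 0.0, 0.0, 1.0]]
{'time': 0.1, 'qpos': array([ 6.36379037e+01,  2.16561536e+01,  4.57183994e+00,  7.30172477e+01,
       -8.13275468e-04,  8.36820424e+01]), 'qvel': array([ 0.14487855, -0.03631778,  0.15567613, -0.03012789,  0.11931949,
        0.05540135]), 'joint_torque': array([ 9.52015362e-04, -4.64691389e+01,  2.70583677e+01,  1.19353263e-02,
       -1.53569863e-04, -2.52980237e-05]), 'eef_pos': array([0.19682004, 0.53969546, 0.24917824]), 'tool_rot': array([[-9.39428796e-01,  3.42743253e-01, -7.74382453e-04],
       [ 3.42744080e-01,  9.39427460e-01, -1.59454419e-03],
       [ 1.80956878e-04, -1.76337573e-03, -9.99998429e-01]]), 'wrist_force': array([ 0.05483916, -0.7681291 ,  0.22829726]), 'moment': array([ 0.00546149,  0.00735993, -0.0468152 ]), 'grip_force': 0.0, 'gripper_width': 0.0853115542269025}
```

View pics/scene0.png

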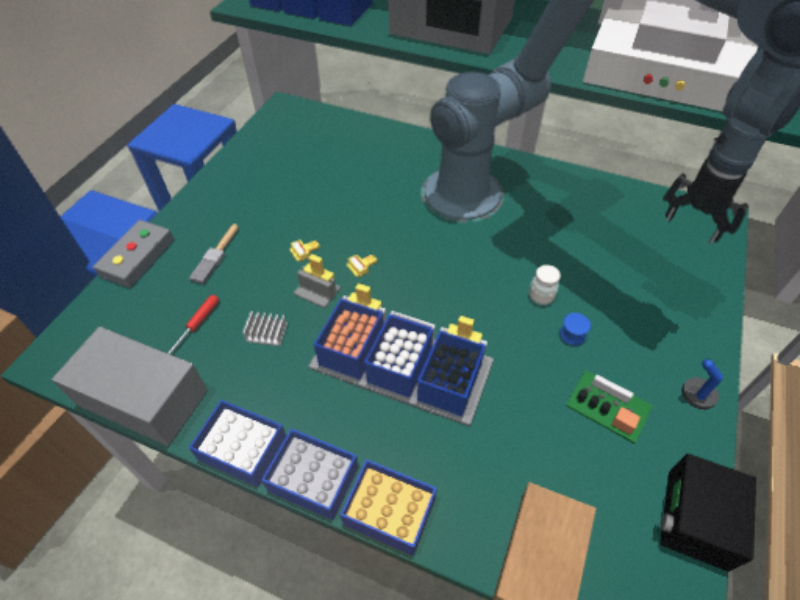

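View pics/top0.png

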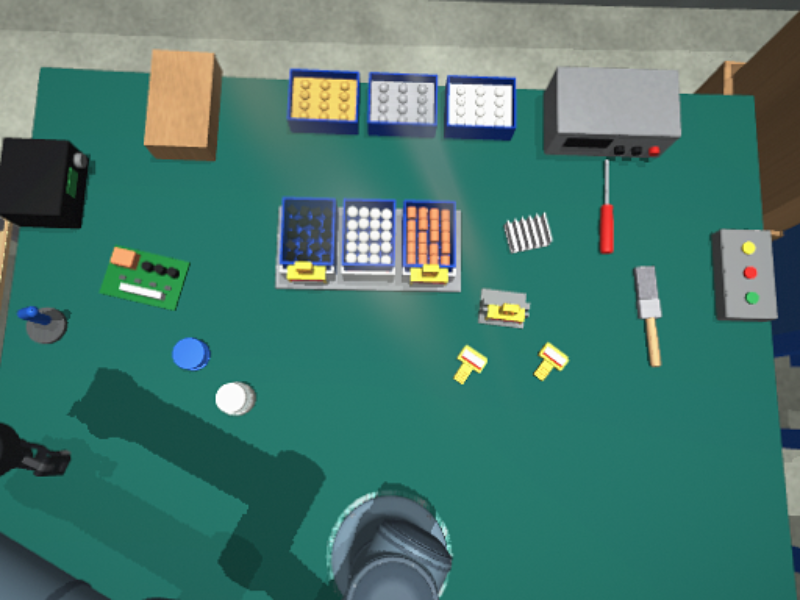

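The scene view shows the white-ball blank bin in the middle of the rack (400,352), with labelled bins on either side. The stand with the upright holder is at (317,280), and two look-alikes lie flat at (303,250) and (362,264). In the top view the blank bin is at (368,235) with its front facing the robot, and the stand is at (503,308).

Run:
```python
from h import *
T=load('top');S=load('scene')
k=1.5625
def crop(c,x,y,w,h,s): 
    return cv2.resize(c['pixels'][y:y+h,x:x+w,::-1],None,fx=s,fy=s,interpolation=cv2.INTER_CUBIC)
a=crop(T,295,175,56,42,7);b=crop(T,200,120,56,42,7);
d=crop(S,175,155,56,42,7);e=crop(S,215,185,56,42,7)
cv2.imwrite('pics/crops.png',np.vstack([np.hstack([a,b]),np.hstack([d,e])]))
for n,c,box in(('top',T,(295,180,350,215)),('scene',S,(180,155,222,196))):
    P=cloud(c); hsv=cv2.cvtColor(c['pixels'],cv2.COLOR_RGB2HSV)
    x0,y0,x1,y1=box; sub=np.zeros((384,512),bool); sub[y0:y1,x0:x1]=1
    yel=(hsv[...,0]>12)&(hsv[...,0]<36)&(hsv[...,1]>130)&(hsv[...,2]>90)&sub&(c['depth']>0)
    q=P[yel]; print(n,len(q),'z range',np.percentile(q[:,2],[2,25,50,75,98]).round(4))
    for lo,hi in((.045,.068),(.09,.12)):
        m=q[(q[:,2]>lo)&(q[:,2]<hi)]
        if len(m)>5:
            r=cv2.minAreaRect((m[:,:2]*1000).astype(np.float32)); print(lo,len(m),r,np.median(m[:,2]))
    g=sub&(hsv[...,1]<60)&(P[...,2]>.04)&(P[...,2]<.06); m=P[g]
    print('grey',len(m),cv2.minAreaRect((m[:,:2]*1000).astype(np.float32)),np.median(m[:,2]))
```

```text
top 220 z range [0.0451 0.0545 0.0573 0.0931 0.1086]
0.045 137 ((452.9825744628906, -208.69900512695312), (70.11225891113281, 25.308595657348633), 83.67134857177734) 0.055693180538487264
0.09 60 ((454.51080322265625, -208.96759033203125), (30.161142349243164, 14.835827827453613), 85.4227066040039) 0.10373294386718468
grey 105 ((465.9480285644531, -209.37611389160156), (89.07613372802734, 25.3729190826416), 84.4913330078125) 0.050680125193006687
scene 236 z range [0.0041 0.0138 0.0562 0.0734 0.1082]
0.045 80 ((453.1563720703125, -206.81275939941406), (71.09658813476562, 25.169382095336914), 83.47281646728516) 0.05761369095454749
0.09 39 ((457.2193298339844, -206.83871459960938), (30.76888656616211, 11.77155590057373), 78.04573822021484) 0.1046641758861262
grey 110 ((465.4577331542969, -207.7069854736328), (91.8994140625, 26.77618408203125), 83.9506607055664) 0.051204833363952096
```

View pics/crops.png

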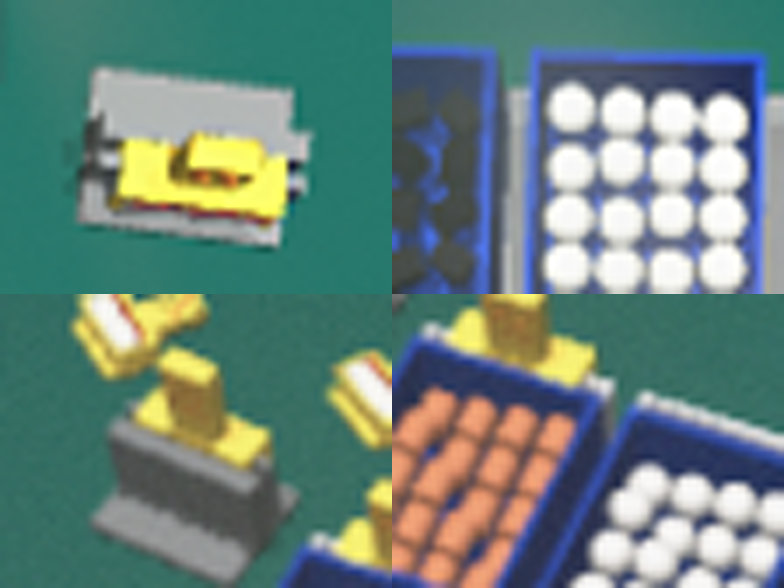

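The crops show the holder upright in the slot with its label side facing the robot. Its flange is 70 x 25 mm and its tab 30 x 14 mm, which matches the size meant, at yaw about -6° and tab top about 0.106. Next I measure the blank bin, using the neighbouring seated holders as a cross-check.

Run:
```python
from h import *
for n,box in(('top',(170,120,300,190)),('scene',(195,170,320,275))):
    c=load(n); P=cloud(c); hsv=cv2.cvtColor(c['pixels'],cv2.COLOR_RGB2HSV); H,Sa,V=[hsv[...,i] for i in range(3)]
    x0,y0,x1,y1=box; sub=np.zeros((384,512),bool); sub[y0:y1,x0:x1]=1; sub&=c['depth']>0
    R=lambda m:[np.round(v,1) for v in np.ravel(np.array(sum([list(np.atleast_1d(t)) for t in cv2.minAreaRect((m[:,:2]*1000).astype(np.float32))],[])))]
    print(n)
    yel=sub&(H>12)&(H<36)&(Sa>130)&(V>80)
    for nm,lo,hi in(('tab',.12,.14),('fl',.08,.1)):
        q=(yel&(P[...,2]>lo)&(P[...,2]<hi)).astype(np.uint8)
        k,l,st,_=cv2.connectedComponentsWithStats(q,connectivity=8)
        for i in range(1,k):
            if st[i,4]>12: m=P[l==i]; print(nm,st[i,4],R(m),np.median(m[:,2]).round(4))
    blue=sub&(H>105)&(H<130)&(Sa>140)&(P[...,2]>.088)&(P[...,2]<.102)
    k,l,st,ce=cv2.connectedComponentsWithStats(blue.astype(np.uint8),connectivity=8)
    for i in range(1,k):
        if st[i,4]>60: m=P[l==i]; print('rim',st[i,4],R(m),np.median(m[:,2]).round(4))
    lip=sub&(Sa<90)&(V>110)&(P[...,2]>.082)&(P[...,2]<.093)
    k,l,st,ce=cv2.connectedComponentsWithStats(lip.astype(np.uint8),connectivity=8)
    for i in range(1,k):
        if st[i,4]>25: m=P[l==i]; print('lip',st[i,4],ce[i].round(),R(m),np.median(m[:,2]).round(4))
    pl=sub&(Sa<60)&(P[...,2]>.006)&(P[...,2]<.018); m=P[pl]; print('plate',len(m),R(m))
```

```text
top
tab 34 [np.float64(512.2), np.float64(171.9), np.float64(28.0), np.float64(12.8), np.float64(87.6)] 0.1375
tab 43 [np.float64(517.1), np.float64(-56.3), np.float64(15.1), np.float64(29.2), np.float64(0.2)] 0.1368
fl 147 [np.float64(513.1), np.float64(173.7), np.float64(27.2), np.float64(67.6), np.float64(1.6)] 0.0903
fl 149 [np.float64(514.4), np.float64(-57.5), np.float64(25.3), np.float64(68.1), np.float64(1.7)] 0.0901
rim 191 [np.float64(591.7), np.float64(174.1), np.float64(130.8), np.float64(100.2), np.float64(0.8)] 0.0944
rim 93 [np.float64(633.6), np.float64(-21.3), np.float64(54.5), np.float64(107.5), np.float64(49.8)] 0.0946
lip 76 [237. 174.] [np.float64(520.9), np.float64(57.4), np.float64(16.1), np.float64(97.6), np.float64(0.4)] 0.0861
plate 1172 [np.float64(582.6), np.float64(60.3), np.float64(169.8), np.float64(368.6), np.float64(0.6)]
scene
tab 31 [np.float64(522.3), np.float64(-54.6), np.float64(27.2), np.float64(3.7), np.float64(89.4)] 0.1305
tab 34 [np.float64(519.0), np.float64(175.0), np.float64(5.9), np.float64(27.6), np.float64(1.8)] 0.1308
fl 64 [np.float64(513.8), np.float64(-53.2), np.float64(21.3), np.float64(68.5), np.float64(4.2)] 0.0929
fl 68 [np.float64(511.8), np.float64(175.0), np.float64(22.4), np.float64(67.8), np.float64(1.2)] 0.0925
rim 159 [np.float64(595.7), np.float64(-54.1), np.float64(130.6), np.float64(101.3), np.float64(0.9)] 0.0944
rim 189 [np.float64(592.6), np.float64(60.9), np.float64(132.4), np.float64(100.5), np.float64(0.8)] 0.0943
rim 234 [np.float64(592.6), np.float64(175.5), np.float64(129.3), np.float64(100.6), np.float64(0.7)] 0.0945
lip 63 [265. 204.] [np.float64(516.6), np.float64(60.7), np.float64(15.6), np.float64(98.3), np.float64(0.0)] 0.0881
plate 811 [np.float64(558.0), np.float64(4.0), np.float64(489.1), np.float64(227.0), np.float64(88.8)]
```

```bash
cat >> h.py <<'E'
from scipy.spatial.transform import Rotation as Ro
def rows(p,yaw,R=None,q=None):  # target TCP, yaw (deg) of tool y axis; tool straight down
    s=state(); R=s['tool_rot'] if R is None else R; q=s['eef_pos'] if q is None else q
    a=np.radians(yaw); y=np.array([np.cos(a),np.sin(a),0]); z=np.array([0,0,-1.]); G=np.c_[np.cross(y,z),y,z]
    print('shift',(R.T@(np.array(p)-q)).round(4),'rot',np.degrees(Ro.from_matrix(R.T@G).as_rotvec()).round(2))
E
python3 - <<'E'
from h import *
rows([.47,.2,.25],-6.2); rows([.456,-.208,.2],-6.2)
E
```

```text
shift [-0.3731 -0.2255 -0.0005] rot [-9.000e-02  6.000e-02  7.616e+01]
shift [-0.4998 -0.6135  0.0502] rot [-9.000e-02  6.000e-02  7.616e+01]
```

The rows are not in the units I measure in: turns go in shares of 360 degrees. I convert before sending: 76.2 degrees / 360 = 0.2117.

```bash
echo '{"plan": [[-0.373,-0.226,0,0,0,0.2117],[-0.373,-0.226,0,0,0,0.2117],[-0.373,-0.226,0,0,0,0.2117],[-0.373,-0.226,0,0,0,0.2117],[-0.373,-0.226,0,0,0,0.2117],[-0.373,-0.226,0,0,0,0.2117],[-0.373,-0.226,0,0,0,0.2117],[-0.373,-0.226,0,0,0,0.2117]]}' | python3 -m creep 0.05 40; python3 -c "
from h import *
rows([.456,-.208,.2],-6.2)"
```

```text
time: 1.1
eef_pos: [0.4722, 0.1968, 0.2494]
tool_rot: [[0.116, 0.993, 0.0], [0.993, -0.116, -0.001], [-0.001, 0.0, -1.0]]
wrist_force: [0.3, -0.2, 0.3]
gripper_width: 0.0501
grip_force: 0.0
shift [-0.4039  0.031   0.0497] rot [ 0.01  0.04 -0.47]
```

```bash
echo '{"plan": [[-0.404,0.031,0.05,0,0,0],[-0.404,0.031,0.05,0,0,0],[-0.404,0.031,0.05,0,0,0],[-0.404,0.031,0.05,0,0,0],[-0.404,0.031,0.05,0,0,0],[-0.404,0.031,0.05,0,0,0],[-0.404,0.031,0.05,0,0,0],[-0.404,0.031,0.05,0,0,0]]}' | python3 -m creep; python3 -c "
from h import *
rows([.4555,-.208,.086],-6.2);print(state()['eef_pos'])
c=cap('scene');cv2.imwrite('pics/s1.png',cv2.resize(c['pixels'][130:220,150:270,::-1],None,fx=5,fy=5))"
```

```text
time: 2.1
eef_pos: [0.4566, -0.2056, 0.1992]
tool_rot: [[0.11, 0.994, -0.001], [0.994, -0.11, 0.001], [0.001, -0.001, -1.0]]
wrist_force: [-0.1, 0.7, 0.5]
gripper_width: 0.0498
grip_force: 0.0
shift [-0.0026 -0.0007  0.1132] rot [-0.06 -0.05 -0.14]
[ 0.4565647  -0.20564728  0.19921945]
```

```bash
echo '{"plan": [[-0.002,0,0.04,0,0,0],[-0.002,-0.001,0.07,0,0,0],[-0.002,-0.001,0.09,0,0,0],[-0.002,-0.001,0.105,0,0,0],[-0.002,-0.001,0.113,0,0,0],[-0.002,-0.001,0.113,0,0,0]]}' | python3 -m creep; python3 -c "
from h import *
c=cap('scene');cv2.imwrite('pics/s1.png',cv2.resize(c['pixels'][130:220,150:270,::-1],None,fx=5,fy=5))"
```

```text
time: 2.9
eef_pos: [0.4557, -0.2062, 0.0869]
tool_rot: [[0.108, 0.994, -0.0], [0.994, -0.108, 0.0], [0.0, -0.0, -1.0]]
wrist_force: [-0.2, -0.4, 0.3]
gripper_width: 0.0501
grip_force: 0.0
```

View pics/s1.png

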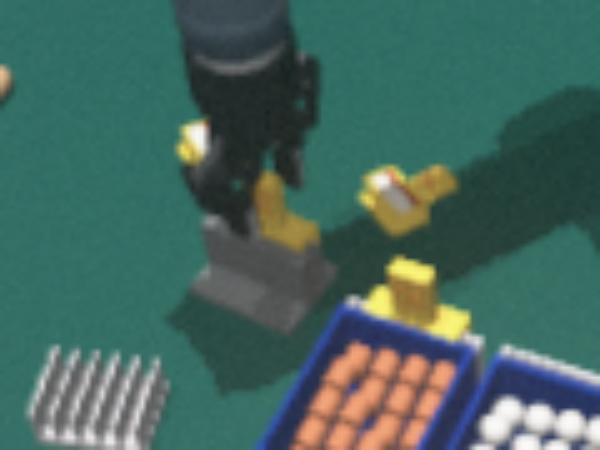

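The fingers straddle the tab at about (268,200), with one tip at (240,222) and the other at (296,180). Closing.

```bash
echo '{"plan": [[0,0,0,0,0,0],[0,0,0,0,0,0],[0,0,0,0,0,0],[0,0,0,0,0,0],[0,0,0,0,0,0]]}' | python3 -m creep 0.0 70; echo '{"plan": [[0,0,-0.01,0,0,0],[0,0,-0.02,0,0,0],[0,0,-0.035,0,0,0],[0,0,-0.06,0,0,0],[0,0,-0.09,0,0,0],[0,0,-0.11,0,0,0],[0,0,-0.11,0,0,0]]}' | python3 -m creep; python3 -c "
from h import *
rows([.5153,.06,.2],.8)"
```

```text
time: 3.58
eef_pos: [0.4561, -0.2071, 0.0876]
tool_rot: [[0.109, 0.994, 0.001], [0.994, -0.109, -0.001], [-0.001, 0.001, -1.0]]
wrist_force: [-0.9, 0.3, 5.4]
gripper_width: 0.0136
grip_force: 68.3
time: 4.45
eef_pos: [0.457, -0.2076, 0.1993]
tool_rot: [[0.109, 0.994, 0.004], [0.994, -0.109, -0.002], [-0.002, 0.004, -1.0]]
wrist_force: [-0.3, -0.0, -1.0]
gripper_width: 0.0129
grip_force: 68.2
shift [ 0.2723  0.0289 -0.0011] rot [ 0.23  0.12 -7.04]
```

To row units: -7 degrees / 360 = -0.0194.

```bash
echo '{"plan": [[0,0,-0.05,0,0,0],[0.06,0.006,-0.06,0,0,-0.0056],[0.12,0.013,-0.06,0,0,-0.0139],[0.18,0.019,-0.06,0,0,-0.0194],[0.24,0.025,-0.06,0,0,-0.0194],[0.272,0.029,-0.06,0,0,-0.0194],[0.272,0.029,-0.06,0,0,-0.0194],[0.272,0.029,-0.06,0,0,-0.0194]]}' | python3 -m creep; python3 -c "
from h import *
c=cap('scene');a=cv2.resize(c['pixels'][130:230,200:320,::-1],(480,400));d=cap('top')
b=cv2.resize(d['pixels'][120:190,200:284,::-1],(480,400))[:,160:];cv2.imwrite('pics/s2.png',np.hstack([a,b]))"
```

```text
time: 5.45
eef_pos: [0.5136, 0.0601, 0.2563]
tool_rot: [[-0.013, 1.0, -0.002], [1.0, 0.013, -0.0], [-0.0, -0.002, -1.0]]
wrist_force: [-0.8, -0.6, -0.9]
gripper_width: 0.0132
grip_force: 68.3
```

View pics/s2.png

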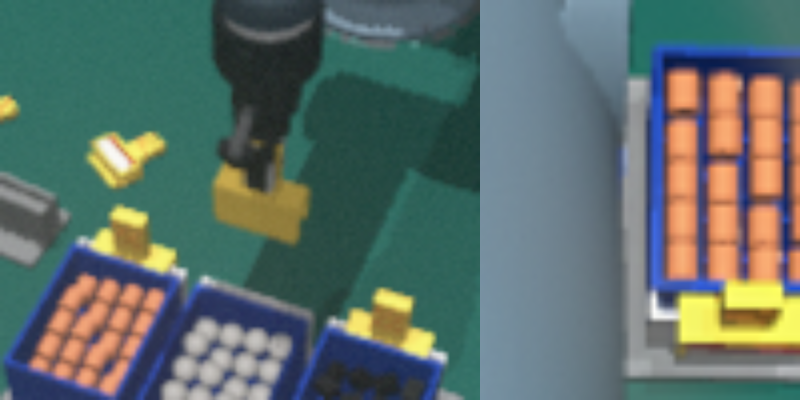

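The left half shows the holder hanging straight above the blank bin, with its tongue at (260,205). The arm hides it in the top view, so I measure it in the hand from the scene camera.

```bash
cat > meas.py <<'E'
from h import *
c=cap('scene'); P=cloud(c); hsv=cv2.cvtColor(c['pixels'],cv2.COLOR_RGB2HSV)
e=state()['eef_pos']; D=P-e
m=(hsv[...,0]>12)&(hsv[...,0]<36)&(hsv[...,1]>120)&(hsv[...,2]>60)&(np.abs(D).max(-1)<.09)&(c['depth']>0)
q=P[m]; print('tcp',e.round(4),len(q),'z',np.percentile(q[:,2]-e[2],[1,99]).round(4),'y',np.percentile(q[:,1],[1,99]).round(4))
for lo,hi in((-.07,-.064),(-.064,-.055),(-.055,-.046),(-.046,-.037),(-.033,-.028)):
    s=q[(q[:,2]-e[2]>lo)&(q[:,2]-e[2]<hi)]
    if len(s)>4: print(lo,len(s),'x med',np.median(s[:,0]).round(4),'y',np.percentile(s[:,1],[2,98]).round(4))
t=q[(q[:,2]-e[2]>-.064)&(q[:,2]-e[2]<-.037)]
A=np.c_[t[:,1]-e[1],t[:,2]-e[2],np.ones(len(t))]; k=np.linalg.lstsq(A,t[:,0],rcond=None)[0]; print('slopes deg yaw',-np.degrees(k[0]),'tilt',np.degrees(k[1]))
E
python3 meas.py
```

```text
tcp [0.5138 0.0594 0.2568] 283 z [-0.075  0.014] y [0.0263 0.0937]
-0.07 17 x med 0.5212 y [0.0292 0.0916]
-0.064 39 x med 0.5219 y [0.027  0.0937]
-0.055 44 x med 0.5221 y [0.0276 0.0925]
-0.046 39 x med 0.5221 y [0.03   0.0933]
-0.033 72 x med 0.5152 y [0.0258 0.0934]
slopes deg yaw 4.048017708005711 tilt 1.9198610077576486
```

```bash
echo '{"plan": [[0,0.0035,0.03,0,0,0],[0,0.0035,0.06,0,0,0],[0,0.0035,0.08,0,0,0],[0,0.0035,0.08,0,0,0],[0,0.0035,0.08,0,0,0]]}' | python3 -m creep; for i in 1 2 3 4; do python3 meas.py | sed -n '1p;3,5p;7p'; done
python3 - <<'E'
from h import *
c=load('scene');P=cloud(c);hsv=cv2.cvtColor(c['pixels'],cv2.COLOR_RGB2HSV)
print(state()['tool_rot'].round(4).tolist(), state()['qpos'].round(2))
# seated holders' flange/tab and bins, same picture; tab back face height band
m=(hsv[...,0]>12)&(hsv[...,0]<36)&(hsv[...,1]>120)&(c['depth']>0)
for y0 in(-.055,.175):
    s=P[m&(abs(P[...,1]-y0)<.02)&(P[...,2]>.1)&(P[...,2]<.136)&(P[...,0]>.48)&(P[...,0]<.55)]; print('seated tab back x',len(s),np.median(s[:,0]),s[:,1].mean())
e=state()['eef_pos'];s=P[m&(abs(P[...,1]-.06)<.02)&(P[...,2]>e[2]-.026)&(P[...,2]<e[2]+.015)&(P[...,0]>.48)&(P[...,0]<.55)];print('held tab',len(s),np.median(s[:,0]))
cv2.imwrite('pics/s3.png',cv2.resize(c['pixels'][150:220,210:294,::-1],(720,600),interpolation=cv2.INTER_CUBIC))
E
```

```text
time: 6.22
eef_pos: [0.518, 0.0599, 0.1779]
tool_rot: [[-0.012, 1.0, 0.001], [1.0, 0.012, 0.0], [0.0, 0.001, -1.0]]
wrist_force: [0.2, 0.2, 0.2]
gripper_width: 0.0134
grip_force: 68.3
tcp [0.5184 0.0601 0.1782] 272 z [-0.088   0.0157] y [-0.0265  0.1479]
-0.064 35 x med 0.5261 y [0.0284 0.0923]
-0.055 33 x med 0.5267 y [0.0302 0.0937]
-0.046 39 x med 0.5265 y [0.0274 0.0944]
slopes deg yaw 5.339953117608321 tilt 1.2879964400779937
tcp [0.5185 0.0602 0.1783] 275 z [-0.0881  0.0077] y [-0.0279  0.1481]
-0.064 36 x med 0.5263 y [0.0284 0.0915]
-0.055 31 x med 0.5264 y [0.0271 0.0941]
-0.046 34 x med 0.5262 y [0.0244 0.0921]
slopes deg yaw 4.317230698031541 tilt 3.385578141685656
tcp [0.5185 0.0603 0.1782] 275 z [-0.0886  0.0108] y [-0.0273  0.1482]
-0.064 42 x med 0.5262 y [0.028  0.0937]
-0.055 26 x med 0.5267 y [0.0305 0.0898]
-0.046 39 x med 0.5265 y [0.0246 0.0943]
slopes deg yaw 4.183196592867228 tilt 3.383503635892775
tcp [0.5184 0.0604 0.1781] 272 z [-0.0882  0.0116] y [-0.0253  0.149 ]
-0.064 31 x med 0.5266 y [0.0304 0.0925]
-0.055 35 x med 0.5269 y [0.0288 0.0938]
-0.046 36 x med 0.5267 y [0.0273 0.0947]
slopes deg yaw 5.548208705027427 tilt 3.9570496921246834
[[-0.013, 0.9999, 0.0022], [0.9999, 0.013, 0.0001], [0.0001, 0.0022, -1.0]] [-3.200e-01  1.728e+01 -1.243e+01  6.017e+01  1.000e-02  8.893e+01]
seated tab back x 58 0.5216040694341366 -0.05296001285209712
seated tab back x 61 0.5191265245473317 0.17570105876377975
held tab 10 0.5217716619869799
```

View pics/s3.png

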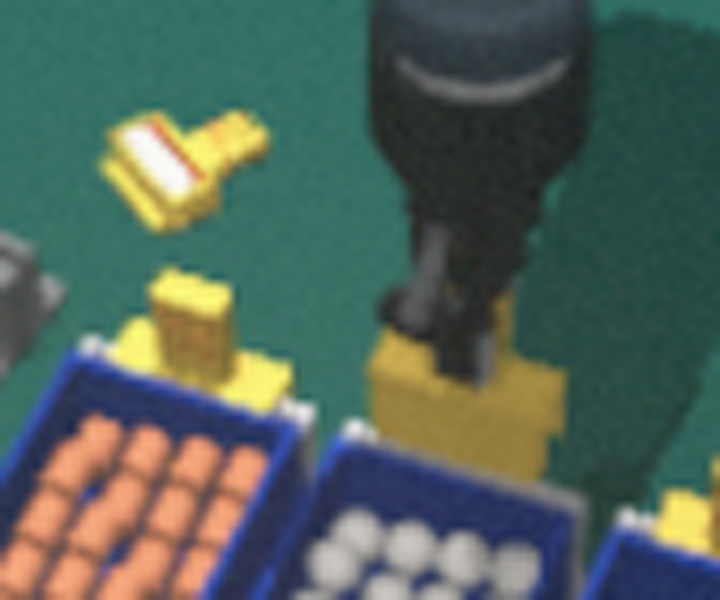

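The picture shows the holder just above the lip, between the lip ends at (355,430) and (585,500). The label plate shows at its right edge (560,410) and may be biasing the yaw fit, so I redo the fit robustly on the tongue's centre only.

Run:
```python
from h import *
from scipy.optimize import least_squares
ts=[];sl=[]
for i in range(8):
    c=cap('scene');P=cloud(c);hsv=cv2.cvtColor(c['pixels'],cv2.COLOR_RGB2HSV);e=state()['eef_pos']
    m=(hsv[...,0]>12)&(hsv[...,0]<36)&(hsv[...,1]>120)&(c['depth']>0)
    D=P-e; ts.append(P[m&(abs(D[...,1])<.029)&(D[...,2]>-.064)&(D[...,2]<-.039)&(abs(D[...,0])<.03)])
    for y0 in(-.055,.175): # seated flange back edge / tab back for yaw reference
        sl.append(P[m&(abs(P[...,1]-y0)<.014)&(P[...,2]>.1)&(P[...,2]<.132)&(abs(P[...,0]-.52)<.03)])
def fit(t,nm):
    o=t.mean(0); r=least_squares(lambda k:k[0]+k[1]*(t[:,1]-o[1])+k[2]*(t[:,2]-o[2])-t[:,0],[o[0],0,0],loss='soft_l1',f_scale=.001).x
    print(nm,len(t),'x',r[0].round(4),'at',o[1:].round(3),'yaw',-np.degrees(r[1]).round(2),'tilt',np.degrees(r[2]).round(2))
fit(np.vstack(ts),'tongue');fit(np.vstack(sl[0::2]),'tabcaps');fit(np.vstack(sl[1::2]),'tabchips')
```

```text
tongue 603 x 0.526 at [0.061 0.126] yaw 1.05 tilt 0.73
tabcaps 356 x 0.522 at [-0.055  0.116] yaw 1.93 tilt 0.41
tabchips 394 x 0.5193 at [0.175 0.116] yaw 0.74 tilt 0.35
```

Yaw is fine, and the tongue centre sits at camera x about 0.5235 against 0.5225 for the mouth. I shift back 1 mm and lower into the channel, watching the force.

```bash
echo '{"plan": [[0,-0.001,0.003,0,0,0],[0,-0.001,0.009,0,0,0],[0,-0.001,0.015,0,0,0],[0,-0.001,0.02,0,0,0],[0,-0.001,0.02,0,0,0]]}' | python3 -m creep; echo '{"plan": [[0,0,0.004,0,0,0],[0,0,0.008,0,0,0],[0,0,0.012,0,0,0],[0,0,0.016,0,0,0],[0,0,0.016,0,0,0]]}' | python3 -m creep
```

```text
time: 7.45
eef_pos: [0.5161, 0.0605, 0.1563]
tool_rot: [[-0.013, 1.0, -0.001], [1.0, 0.013, 0.0], [0.0, -0.001, -1.0]]
wrist_force: [0.4, 0.1, -0.8]
gripper_width: 0.0131
grip_force: 68.3
time: 8.07
eef_pos: [0.5163, 0.0605, 0.1406]
tool_rot: [[-0.013, 1.0, -0.001], [1.0, 0.013, 0.0], [0.0, -0.001, -1.0]]
wrist_force: [0.4, -0.2, -0.8]
gripper_width: 0.0136
grip_force: 68.3
```

```bash
echo '{"plan": [[0,0,0.003,0,0,0],[0,0,0.006,0,0,0],[0,0,0.009,0,0,0],[0,0,0.009,0,0,0]]}' | python3 -m creep ; echo '{"plan": [[0,0,0.002,0,0,0],[0,0,0.004,0,0,0],[0,0,0.004,0,0,0]]}' | python3 -m creep; echo '{"plan": [[0,0,0.001,0,0,0],[0,0,0.002,0,0,0],[0,0,0.002,0,0,0]]}' | python3 -m creep
```

```text
time: 8.57
eef_pos: [0.5166, 0.0605, 0.1319]
tool_rot: [[-0.013, 1.0, -0.0], [1.0, 0.013, 0.0], [0.0, -0.0, -1.0]]
wrist_force: [0.0, 0.6, -1.3]
gripper_width: 0.0134
grip_force: 68.3
time: 8.95
eef_pos: [0.5167, 0.0605, 0.1283]
tool_rot: [[-0.013, 1.0, 0.0], [1.0, 0.013, 0.0], [0.0, 0.0, -1.0]]
wrist_force: [-0.9, -0.5, 3.9]
gripper_width: 0.0134
grip_force: 69.0
time: 9.32
eef_pos: [0.5167, 0.0605, 0.1262]
tool_rot: [[-0.013, 1.0, 0.0], [1.0, 0.013, 0.0], [0.0, 0.0, -1.0]]
wrist_force: [-1.2, 0.8, 5.4]
gripper_width: 0.0131
grip_force: 69.1
```

```bash
echo '{"plan": [[0,0,0.001,0,0,0],[0,0,0.002,0,0,0],[0,0,0.003,0,0,0],[0,0,0.003,0,0,0]]}' | python3 -m creep ; echo '{"plan": [[0,0,0.001,0,0,0],[0,0,0.0015,0,0,0],[0,0,0.0015,0,0,0]]}' | python3 -m creep; echo '{"plan": [[0,0,0.0005,0,0,0],[0,0,0.001,0,0,0],[0,0,0.001,0,0,0]]}' | python3 -m creep
```

```text
time: 9.82
eef_pos: [0.5168, 0.0605, 0.1234]
tool_rot: [[-0.013, 1.0, 0.001], [1.0, 0.013, 0.0], [0.0, 0.001, -1.0]]
wrist_force: [-2.9, -0.1, 7.1]
gripper_width: 0.0132
grip_force: 69.3
time: 10.2
eef_pos: [0.5168, 0.0605, 0.1226]
tool_rot: [[-0.013, 1.0, 0.001], [1.0, 0.013, 0.0], [-0.0, 0.001, -1.0]]
wrist_force: [-3.8, 0.2, 12.5]
gripper_width: 0.013
grip_force: 70.2
time: 10.58
eef_pos: [0.5168, 0.0605, 0.1226]
tool_rot: [[-0.013, 1.0, 0.002], [1.0, 0.013, -0.0], [-0.0, 0.002, -1.0]]
wrist_force: [-6.5, -0.4, 19.3]
gripper_width: 0.013
grip_force: 71.1
```

Contact turned hard at z 0.1226, about 9 mm past first touch. I check in the camera that the flange is level with its seated neighbours.

Run:
```python
from h import *
out={}
for i in range(5):
    c=cap('scene');P=cloud(c);hsv=cv2.cvtColor(c['pixels'],cv2.COLOR_RGB2HSV)
    m=(hsv[...,0]>12)&(hsv[...,0]<36)&(hsv[...,1]>110)&(hsv[...,2]>50)&(c['depth']>0)&(abs(P[...,0]-.515)<.03)&(P[...,2]>.075)&(P[...,2]<.098)
    for y0 in(-.055,.06,.175):
        for sg in(-1,1):
            d=(P[...,1]-y0)*sg; out.setdefault((y0,sg),[]).append(P[m&(d>.019)&(d<.033)])
for k,v in out.items(): s=np.vstack(v); print(k,len(s),'z',np.percentile(s[:,2],[10,50,90]).round(4),'x',np.percentile(s[:,0],[5,50,95]).round(4))
s=state();print(s['eef_pos'],s['wrist_force'],s['moment'])
cv2.imwrite('pics/s4.png',cv2.resize(c['pixels'][150:220,220:304,::-1],(720,600),interpolation=cv2.INTER_CUBIC))
```

```text
(-0.055, -1) 95 z [0.0899 0.0921 0.0945] x [0.5025 0.5134 0.5229]
(-0.055, 1) 113 z [0.0898 0.0928 0.0945] x [0.5023 0.5144 0.5244]
(0.06, -1) 64 z [0.0902 0.0923 0.095 ] x [0.5104 0.5172 0.5229]
(0.06, 1) 109 z [0.0899 0.0924 0.0955] x [0.5028 0.5126 0.5221]
(0.175, -1) 125 z [0.0899 0.0927 0.0951] x [0.5    0.5106 0.521 ]
(0.175, 1) 123 z [0.09   0.0921 0.0944] x [0.4993 0.5107 0.5217]
[0.51678975 0.06049746 0.12258117] [-6.49212717 -0.18470419 18.63731813] [-0.03090542  1.45352839  0.0126441 ]
```

View pics/s4.png

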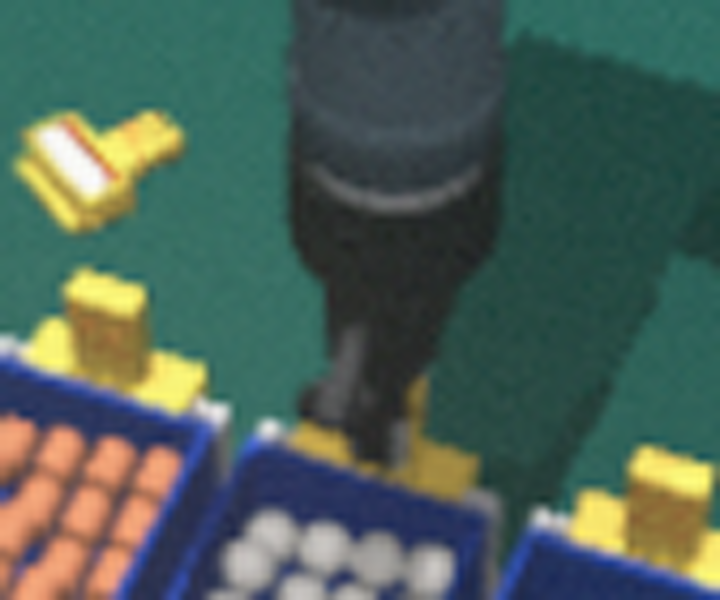

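The held holder's flange at (320,440) and (445,465) lies on the lip. Its median z is 0.0923, against 0.0921 to 0.0928 for the neighbours, and the press is a steady 19 N against the 8.5 N spring. Handing in.

```bash
python3 -c "
from h import *
print(workorder.sign_off())"
```

```text
the job is handed in; nothing more can be done
None
```

The spare holder is fully home on the blank (white-ball) bin, its flange level with the two neighbouring holders, and I handed the job in with the arm still pressing it down at about 19 N.

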